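Charge the mill jar with grinding pins

TASK

Fill the clear mill jar with the four steel grinding pins lying in the black hand chute: pick the chute up by its fin, lay the underside of its nose lightly on the near rim of the jar's narrow steel collar while the chute is still about level, then tip it with the nose kept resting on the collar until all four pins have slid down into the jar. The collar is delicate, so feel for it and never bear on it with more than about 10 N. Afterwards set the empty chute down flat on the bench, let go, and leave the other glassware and boxes where they are.

Things in the scene. Friction and masses are not known exactly. Their poses are not given: they have to be found in the camera images.
- chute_grip (a point): middle of the chute's upright black fin (30 mm long along the chute, 12 mm thick across, 40 mm high). Axes are the chute's: x along the channel to the open nose, y across, z up. 48 mm above the chute's flat underside, 105 mm behind the nose tip, on the centre line. The fin spans 22 to 62 mm above the underside, on a 20 mm wide bridge over the channel (bridge top at 22 mm)
- chute_nose (a point): the nose tip of the chute: centre line, level with the flat underside; same axes. The chute is a straight black trough 170 mm long, 20 mm wide and 19 mm high outside: floor and side walls 3 mm, channel 14 mm wide, 16 mm deep, closed at the back, open at the nose. It weighs 70 to 120 g empty and starts flat on the bench
- chute: the same chute, loose: origin at the centre of its flat underside, 85 mm behind the nose tip and 20 mm ahead of the fin's centre; same axes
- jar: receiver, fixed and upright; origin at the centre of its base. Clear jar 76 mm across, floor 5 mm thick, narrowing above 62 mm to a neck with a steel collar 48 mm across, flat-topped, mouth 32 mm wide (rim 8 mm). The collar is screwed down differently each time: its top is 100 to 112 mm above the base, not measured, to be felt or seen. It does not give under load
- pin0_mid (a point): centre of a polished steel grinding pin with round ends, 10 mm thick, 24 mm long (x along it), about 15 g, lying lengthwise in the chute's channel in single file with the others; it starts to slide at a chute tilt of somewhere from 19 to 32 degrees (friction varies) and keeps still below 15 degrees
- pin1_mid (a point): centre of a polished steel grinding pin with round ends, 10 mm thick, 24 mm long (x along it), about 15 g, lying lengthwise in the chute's channel in single file with the others; it starts to slide at a chute tilt of somewhere from 19 to 32 degrees (friction varies) and keeps still below 15 degrees
- pin2_mid (a point): centre of a polished steel grinding pin with round ends, 10 mm thick, 24 mm long (x along it), about 15 g, lying lengthwise in the chute's channel in single file with the others; it starts to slide at a chute tilt of somewhere from 19 to 32 degrees (friction varies) and keeps still below 15 degrees
- pin3_mid (a point): centre of a polished steel grinding pin with round ends, 10 mm thick, 24 mm long (x along it), about 15 g, lying lengthwise in the chute's channel in single file with the others; it starts to slide at a chute tilt of somewhere from 19 to 32 degrees (friction varies) and keeps still below 15 degrees
- beaker: wide open glass beaker, 80 mm across, 95 mm high, origin at the centre of its underside; a bystander (not the receiver)
- tipbox: blue pipette-tip box, 85 x 122 x 55 mm, origin at the centre of its underside; a bystander
- vial: small amber jar with a white cap, 44 mm across, 75 mm high, origin at the centre of its underside; a bystander
Things that resemble listed ones, but are neither listed nor needed, are in the scene too. Of the things shaped like the chute, the black one is meant.

How it is judged:
By the outcome, as a careful person would: the job done as asked, in the order asked, and still so for the second after the job is handed in, with the robot touching nothing.
It also fails if it takes over 61 s, if anything falls off the work surface, if the arm or the gripper's body presses on something with over 40 N, if the wrist force passes 120 N, or if a joint passes its speed limit or range.

ROBOT

A 6-joint arm with a two-finger parallel gripper is mounted at the origin on the work surface. World frame = base frame: x ahead of the robot, y to its left, z up, the work surface at z = 0. Lengths are in m, angles in rad, forces in N, time in s.
With the tool pointing down it reaches from about 0.3 to 0.85 m from the base axis. Payload 5.4 kg.
Tool frame: the origin (TCP) lies midway between the tips of the shut fingers; the grasp point (between the pads) lies 19 mm behind it (grasp_offset is the distance from the TCP to the grasp point, in m); y points along the fingers, x is the direction in which the jaws open and shut, and the axes are right-handed (so a half turn about y gives the same grasp; the last joint's range is limited). The gripper opens to 85 mm and grips with 20 to 120 N. Pads are 22 mm wide; open, the fingers measure 114 mm over their backs; the gripper's body (76 mm by 85 mm) begins 54 mm behind the grasp point. The pads swing forward as they close: fully open they stand 13 mm farther back than shut.
Start: joints at [0.909, 0.158, 1.597, -0, 1.386, -0.21], TCP at [0.251, 0.517, 0.231] pointing down, gripper open.
Joint ranges: [-2.91, 2.91], [-0.94, 2.29], [0.18, 2.7], [-1.29, 4.43], [0.17, 2.64], [-3, 3]. Speed limits (rad/s): [2.57, 2.57, 3.14, 3.14, 3.14, 3.14].

INTERFACE

Orientations are given as a unit quaternion [x, y, z, w].
In Python, from plant import * gives the robot as it stands.
- The arm moves only by the shell command python3 -m creep 'ROWS' [OPENING] [FORCE]. ROWS is JSON, one flat list of numbers, 6 for each row, row after row: the shift along the world's x, y, z in cm, then the turn, a rotation vector about the world's x, y, z in degrees. A call has 1 to 5 rows; each row shifts and turns the commanded pose from where the row before left it; what a row does not reach is not made up. A row lasts 1/12 s, in which the tool goes at most 41.7 mm and 7.16 degrees, less where a joint would pass 70% of its speed; a pose out of reach is approached as far as the arm can. A call with a gripper value outside its range is refused whole. OPENING is the closure, from -1 (fully open) to 1 (shut), so that 0 is half open, set as the call begins (- or left out, the last holds). The fingers move at their own pace and stop on an object; FORCE is the grip in N (left out, the last holds). Time passes only in rows, so rows that do not move let the fingers close. It gives the time, the measured TCP pose, the force and the opening at its end, in the units of the state.
- sense(): the state, without advancing time (a new reading comes with each control period).
- camera(name): name is "scene" or "top" or "wrist"; returns a dict with "img" (420x560x3 uint8, red, green, blue), "fx", "fy", "cx", "cy" (pixels), "dist_coeffs" ([k1, k2, p1, p2, k3] as OpenCV has them; the pictures are not rectified), "position" and "orientation" of the camera in the world. Camera axes: x right, y down, z forward; pixel columns grow to the right and rows downward; lengths in m; the calibration is good to about 2 mm. A picture is of the moment at which its call begins. There is no depth.
- finish_job(): hands the job in, once; it reports no verdict.
Trained networks look in a picture, given as the dict that the camera call returned (one of the last four; its "shot" number tells which), for a name from the list of things; names that differ only in an ending like _2 or _b are one class to them, and where a whole thing is asked for, a point or a joint stands for the part that bears it (a point fixed in the world has none). Each returns a list of dicts, best first, with "conf" (0 to 1); they miss things now and then, are a little off and sometimes report something else, mostly with a low value. They report only what shows in the picture. A call takes as long as a camera call. They do not tell look-alikes from the thing itself.
- boxes_of(label, picture): "xyz" ([x, y, z] in m, in world coordinates, good to about 4 mm: the middle of the surface that is visible of it).
The state is a dict: "time": time; "qpos": joint angles; "joint_velocities": joint speeds; "joint_torque": joint torques, N m; "eef_pos": TCP position; "orientation": TCP orientation; "ft_force": force on the tool from outside, world axes, zero at the start; "torque": the same for the moment, N m; "opening": opening from 0.0 (shut) to 1.0 (fully open).
Only numpy, scipy, OpenCV 4.12 (cv2) and the standard library are available. Lean on these libraries where they do the work, as an engineer would, in place of code of your own. Each camera call takes 0.05 s, during which the arm holds its last target. There are 200 camera calls.

## Working session

There is one attempt and no reset: what is moved stays moved. The work goes in short steps, Python scripts to look and compute and a shell command to move; the robot and the scene stay as the last step left them, time stands still between calls to the robot, and variables do not carry over. Pictures are saved under pics/ and viewed, about 8 in all and at most 12, crops included, and the job is handed in when it is done.

```bash
mkdir -p pics; ls; cat > h.py <<'E'
from plant import *
import numpy as np, cv2, json
from scipy.spatial.transform import Rotation as R
def K(c): return np.array([[c['fx'],0,c['cx']],[0,c['fy'],c['cy']],[0,0,1.]])
def ray(c,uv):
    p=cv2.undistortPoints(np.array([[uv]],float),K(c),np.array(c['dist_coeffs'],float))[0,0]
    return np.array(c['position']), R.from_quat(c['orientation']).apply([p[0],p[1],1.])
def onz(c,uv,z):
    o,d=ray(c,uv); return o+d*(z-o[2])/d[2]
def proj(c,P):
    r=R.from_quat(c['orientation']).inv(); rv=r.as_rotvec(); t=-r.apply(c['position'])
    return cv2.projectPoints(np.atleast_2d(np.array(P,float)),rv,t,K(c),np.array(c['dist_coeffs'],float))[0][:,0]
def tri(obs):
    A=np.zeros((3,3));b=np.zeros(3)
    for c,uv in obs:
        o,d=ray(c,uv); d/=np.linalg.norm(d); M=np.eye(3)-np.outer(d,d); A+=M;b+=M@o
    return np.linalg.solve(A,b)
def save(c,n): cv2.imwrite('pics/'+n,c['img'][:,:,::-1])
E
python3 - <<'E'
from h import *
import pickle
s=sense(); print(s)
cs={}
for n in ['scene','top']:
    c=camera(n); cs[n]=c; save(c,n+'0.png'); print(n,c['position'],c['fx'])
    for l in ['chute_grip','chute_nose','chute','jar','pin0_mid','beaker','tipbox','vial']:
        for b in boxes_of(l,c): print(l,np.round(b['xyz'],3),round(b['conf'],2),proj(c,b['xyz'])[0].round())
pickle.dump(cs,open('c0.pkl','wb'))
a=np.hstack([cs['scene']['img'],cs['top']['img']])
E
```

```text
pics
{'time': 0.0, 'qpos': array([ 9.08890972e-01,  1.59057101e-01,  1.59828606e+00, -1.94475837e-05,
        1.38617405e+00, -2.10079562e-01]), 'joint_velocities': array([-9.25417649e-04,  1.32489267e-03,  4.32555746e-04,  3.81336088e-04,
        1.15789262e-05, -1.03117987e-03]), 'joint_torque': array([-1.18461907e-03, -3.96017611e+01, -3.31418896e+01, -5.72491845e-04,
        8.70521588e-03,  2.95954962e-06]), 'eef_pos': array([0.2506763 , 0.51679541, 0.23028541]), 'orientation': array([ 0.59953143,  0.37466083, -0.37593484, -0.59905285]), 'ft_force': array([ 0.58517498,  0.06438157, -0.01267678]), 'torque': array([ 0.00071279, -0.00987087,  0.00770143]), 'opening': 1.0012142229115353}
scene [1.07565696 0.11613237 0.76407832] 396.3322009635944
chute_grip [ 0.589 -0.165  0.015] 0.93 [254. 208.]
chute_grip [ 0.443 -0.213  0.017] 0.88 [261. 160.]
chute_grip [ 0.506 -0.416  0.02 ] 0.71 [181. 154.]
chute_nose [ 0.504 -0.409  0.016] 0.9 [184. 155.]
chute_nose [ 0.444 -0.21   0.015] 0.86 [262. 161.]
chute [ 0.589 -0.169  0.015] 0.67 [253. 207.]
chute [ 0.441 -0.212  0.012] 0.55 [262. 161
[... 205 characters left out ...]
54  0.819999  ] 407.4870391636391
chute_grip [ 0.582 -0.154  0.018] 0.76 [303. 239.]
chute_grip [ 0.433 -0.204  0.01 ] 0.63 [326. 316.]
chute_grip [ 0.492 -0.417  0.017] 0.62 [434. 288.]
chute_nose [ 0.579 -0.155  0.019] 0.96 [304. 240.]
chute_nose [ 0.434 -0.206  0.015] 0.63 [328. 316.]
chute_nose [ 0.493 -0.419  0.015] 0.57 [435. 288.]
chute [ 0.578 -0.15   0.014] 0.9 [301. 241.]
chute [ 0.494 -0.418  0.015] 0.9 [434. 287.]
chute [ 0.434 -0.203  0.01 ] 0.74 [326. 315.]
jar [0.492 0.117 0.067] 0.97 [156. 283.]
pin0_mid [ 0.603 -0.226  0.011] 0.5 [339. 230.]
beaker [0.653 0.18  0.053] 0.87 [130. 195.]
tipbox [ 0.686 -0.331  0.057] 0.64 [398. 187.]
vial [ 0.76  -0.054  0.076] 0.81 [255. 141.]
```

View pics/scene0.png

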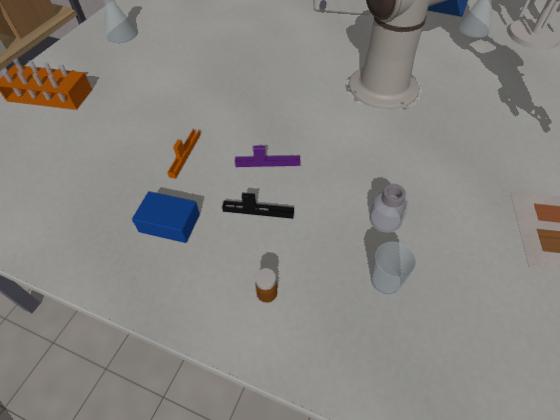

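View pics/top0.png

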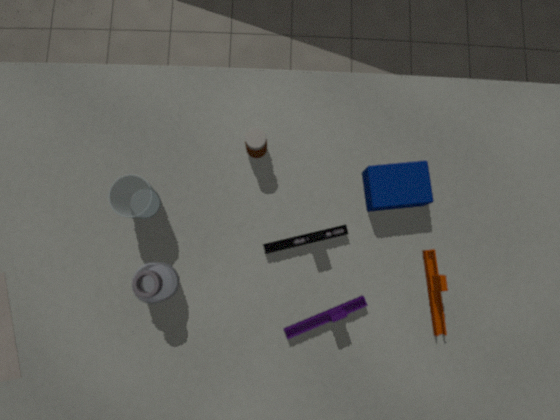

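The pictures show three chute-shaped things: black (scene 254,208 / top 303,239), purple (262,160 / 326,316) and orange (182,154 / 434,288). I'm choosing the black one. The jar with the collar is at scene (389,208) / top (155,283). A close crop of the black chute and the jar comes next.

```bash
python3 - <<'E'
from h import *
import pickle
cs=pickle.load(open('c0.pkl','rb'))
def crop(n,x,y,w,h): return cv2.resize(cs[n]['img'][y:y+h,x:x+w],(400,300),interpolation=cv2.INTER_CUBIC)
im=np.vstack([np.hstack([crop('scene',210,175,100,75),crop('top',255,205,100,75)]),np.hstack([crop('scene',350,165,100,75),crop('top',110,245,100,75)])])
cv2.imwrite('pics/crop1.png',im[:,:,::-1])
for n in cs:
    c=cs[n]; g=c['img'].max(2)
    m=(g<50).astype(np.uint8)
    if n=='scene': m[:175]=0;m[250:]=0;m[:,:205]=0;m[:,310:]=0
    else: m[:215]=0;m[265:]=0;m[:,:255]=0;m[:,360:]=0
    k,l,st,ce=cv2.connectedComponentsWithStats(m); i=1+st[1:,4].argmax(); print(n,st[i])
    pts=np.argwhere(l==i)[:,::-1]; print(cv2.boxPoints(cv2.minAreaRect(pts.astype(np.float32))))
E
```

```text
scene [223 193  71  25 845]
[[222.18356 210.75618]
 [224.337   190.29866]
 [294.611   197.6959 ]
 [292.45755 218.15343]]
top [264 225  84  29 713]
[[263.10083 244.0236 ]
 [345.20813 224.47426]
 [347.49353 234.07298]
 [265.38623 253.62233]]
```

View pics/crop1.png

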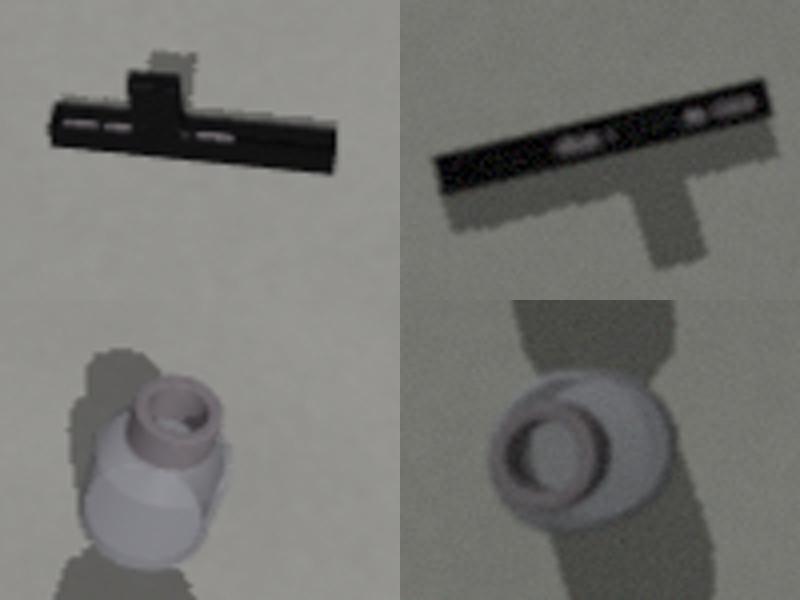

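The crop confirms it: the black chute has pins in it, with its nose to the image right in scene and left in top. Its fin is nearer the tail. The collar ring centre is at scene (395,192) and top (147,284).

```bash
python3 - <<'E'
from h import *
import pickle
cs=pickle.load(open('c0.pkl','rb')); t=cs['top'];s=cs['scene']
n=onz(t,(264.75,248.9),.019); r=onz(t,(346.9,229.3),.019)
print('nose',n,'rear',r,np.linalg.norm(n-r)); d=(n-r)/np.linalg.norm(n-r); print('yaw',np.degrees(np.arctan2(d[1],d[0])))
mid=(n+r)/2; g=mid-d*.02; print('grip xy',g)
# scene check: nose corners at z .019 and 0
p=np.array([-d[1],d[0],0])
pts=[mid+d*.085+p*.01*sg for sg in(1,-1)]+[mid-d*.085+p*.01*sg for sg in(1,-1)]+[g*[1,1,0]+[0,0,.062]]
print('proj scene',proj(s,pts).round(1),'fin top should be ~',(210+155/4,175+73/4))
J=tri([(s,(395,191.8)),(t,(146.9,283.8))]); print('collar',J,proj(s,J),proj(t,J))
a=np.linspace(0,2*np.pi,5)[:4]
for rr in(.024,):print(proj(s,J+rr*np.c_[np.cos(a),np.sin(a),0*a]).round(1).tolist(),proj(t,J+rr*np.c_[np.cos(a),np.sin(a),0*a]).round(1).tolist())
st=sense();print('tool axes',R.from_quat(st['orientation']).as_matrix().round(3))
E
```

```text
nose [ 0.5604661  -0.07918106  0.019     ] rear [ 0.60388    -0.24066405  0.019     ] 0.16721699037225762
yaw 105.04787992217221
grip xy [ 0.58736558 -0.17923674  0.019     ]
proj scene [[293.8 205.4]
 [292.8 212.2]
 [223.2 198.3]
 [221.3 204.9]
 [247.7 192.9]] fin top should be ~ (248.75, 193.25)
collar [0.49006396 0.12632268 0.09693038] [[393.9945608  191.92561394]] [[145.69111332 284.14885546]]
[[391.4, 200.1], [405.1, 195.2], [396.5, 184.0], [383.0, 188.7]] [[146.5, 270.3], [132.0, 283.7], [144.9, 298.0], [159.4, 284.6]]
tool axes [[ 0.437  0.    -0.9  ]
 [ 0.9   -0.     0.437]
 [-0.    -1.    -0.   ]]
```

```bash

python3 -m creep '[1.69,-3.5,0,0,0,-4.9,1.69,-3.5,0,0,0,-4.9,1.69,-3.5,0,0,0,-4.9,1.69,-3.5,0,0,0,-4.9,1.69,-3.5,0,0,0,-4.9]' -1 80 | tail -5
python3 -m creep '[1.69,-3.5,0,0,0,-4.9,1.69,-3.5,0,0,0,-4.9,1.69,-3.5,0,0,0,-4.9,1.69,-3.5,0,0,0,-4.9,1.69,-3.5,0,0,0,-4.9]' | tail -1
python3 -m creep '[1.69,-3.5,0,0,0,0,1.69,-3.5,0,0,0,0,1.69,-3.5,0,0,0,0,1.69,-3.5,0,0,0,0,1.69,-3.5,0,0,0,0]' | tail -1
python3 -m creep '[1.69,-3.5,-1,0,0,0,1.69,-3.5,-1,0,0,0,1.69,-3.5,-1,0,0,0,1.69,-3.5,-1,0,0,0,1.69,-3.5,-1,0,0,0]' | tail -1
python3 -m creep '[0,0,0,0,0,0,0,0,0,0,0,0,0,0,0,0,0,0]' | tail -1
python3 - <<'E'
from h import *
import pickle
s=sense(); print(s['time'],s['eef_pos'],s['qpos'],s['ft_force'],R.from_quat(s['orientation']).as_matrix()[:,0])
c=camera('wrist'); save(c,'w1.png'); pickle.dump(c,open('w1.pkl','wb')); print(c['position'])
for l in ['chute_grip','chute_nose','chute','pin0_mid']:
    for b in boxes_of(l,c): print(l,np.round(b['xyz'],3),round(b['conf'],2))
d=np.array([np.cos(np.radians(105.05)),np.sin(np.radians(105.05)),0]);g=np.array([.5874,-.1792,0]);p=np.array([-d[1],d[0],0])
P=[g+[0,0,.062],g+d*.105+[0,0,.019]]+[g+a*d*.015+b*p*.006+[0,0,.062] for a in(1,-1) for b in (1,-1)]
print('pred',proj(c,P).round())
E
```

```text
time: 1.32
eef_pos: [0.3359, 0.3408, 0.2314]
orientation: [0.666, 0.239, -0.238, -0.666]
ft_force: [2.2, 0.0, 0.1]
opening: 1.001
opening: 1.0
opening: 0.991
opening: 0.996
opening: 1.0
2.8167 [ 0.588913   -0.18241346  0.18124251] [-4.96302624e-01  3.04066218e-01  1.52636308e+00  4.13265246e-04
  1.31178101e+00 -7.59945811e-01] [0.16708637 0.00299558 0.59140912] [ 9.65474555e-01  2.60497320e-01 -1.72587703e-04]
[ 0.56746084 -0.10459934  0.32317196]
chute_grip [ 0.579 -0.147  0.013] 0.88
chute_grip [ 0.545 -0.404  0.007] 0.76
chute_grip [ 0.438 -0.204  0.019] 0.69
chute_nose [ 0.579 -0.145  0.018] 0.63
chute_nose [ 0.541 -0.407  0.014] 0.63
chute_nose [ 0.44  -0.207  0.019] 0.58
chute [ 0.539 -0.404  0.013] 0.91
chute [ 0.58  -0.144  0.018] 0.9
chute [ 0.438 -0.204  0.016] 0.57
chute [ 0.576 -0.147  0.008] 0.57
pin0_mid [ 0.599 -0.223  0.01 ] 0.63
pred [[283. 197.]
 [283.  53.]
 [275. 177.]
 [291. 177.]
 [275. 215.]
 [291. 215.]]
```

View pics/w1.png

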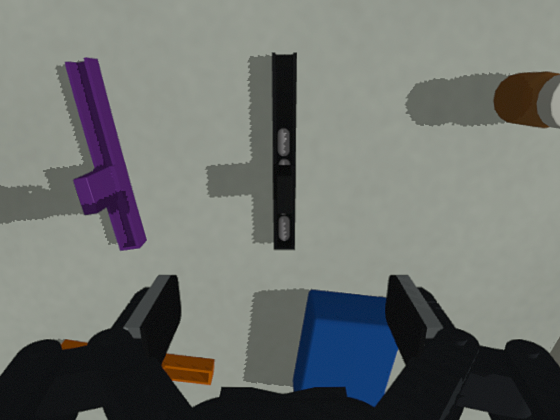

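The wrist view shows the black chute upright at u≈284.5, with its nose at (284.5,54), which agrees with the prediction to about 1 mm. The purple chute is at left and the tip box is behind. Next I descend and grip.

```bash

python3 -m creep '[0,0.35,-3,0,0,0,0,0,-3.5,0,0,0,0,0,-3.5,0,0,0,0,0,-3,0,0,0,0,0,-2,0,0,0]' | tail -4
python3 -m creep '[0,0,-0.2,0,0,0,0,0,0,0,0,0]' | tail -4
python3 -m creep '[0,0,0,0,0,0,0,0,0,0,0,0,0,0,0,0,0,0,0,0,0,0,0,0,0,0,0,0,0,0]' 1 80 
python3 -m creep '[0,0,0,0,0,0,0,0,0,0,0,0,0,0,0,0,0,0,0,0,0,0,0,0,0,0,0,0,0,0]' 
```

```text
eef_pos: [0.5872, -0.1775, 0.0283]
orientation: [-0.7, -0.092, 0.094, 0.702]
ft_force: [-0.6, 0.2, -0.2]
opening: 1.002
eef_pos: [0.5882, -0.1783, 0.0286]
orientation: [-0.7, -0.093, 0.094, 0.701]
ft_force: [-0.1, -0.3, 0.1]
opening: 1.003
time: 4.07
eef_pos: [0.5896, -0.1795, 0.0303]
orientation: [0.701, 0.093, -0.093, -0.701]
ft_force: [0.6, 0.9, -0.9]
opening: 0.298
time: 4.48
eef_pos: [0.5895, -0.1795, 0.03]
orientation: [0.701, 0.093, -0.093, -0.701]
ft_force: [-0.6, 0.1, 5.1]
opening: 0.127
```

```bash

python3 -m creep '[0,0,0.5,0,0,0,0,0,1.5,0,0,0,0,0,2.5,0,0,0,0,0,3,0,0,0,0,0,3,0,0,0]' | tail -4
python3 -m creep '[0,0,2,0,0,0,0,0,1,0,0,0,0,0,0,0,0,0,0,0,0,0,0,0]' | tail -4
python3 -m creep '[-0.5,1.5,0,0,0,0,-1.25,3.2,0,0,0,0,-1.25,3.2,0,0,0,0,-1.25,3.2,0,0,0,0,-1.2,3,0,0,0,0]' | tail -4
python3 -m creep '[-0.5,1.4,0,0,0,0,0,0,0,0,0,0,0,0,0,0,0,0,0,0,0,0,0,0]'
python3 - <<'E'
from h import *
import pickle
s=sense(); print(s['time'],s['eef_pos'],s['qpos'],s['ft_force'],s['torque'],s['opening'])
c=camera('wrist'); save(c,'w2.png'); t=camera('top'); sc=camera('scene'); pickle.dump((c,t,sc),open('w2.pkl','wb'))
save(sc,'s2.png')
for n,k in (('w',c),('t',t),('s',sc)):
  for l in ['chute_grip','chute_nose','jar']:
    for b in boxes_of(l,k)[:2]: print(n,l,np.round(b['xyz'],3),round(b['conf'],2))
J=np.array([.490,.1263,0]);a=np.arange(4)*np.pi/2
for z in(.1,.106,.112): print(z,proj(c,J+[0,0,z]+.024*np.c_[np.cos(a),np.sin(a),0*a]).round().tolist())
E
```

```text
eef_pos: [0.5878, -0.1785, 0.134]
orientation: [-0.7, -0.092, 0.094, 0.702]
ft_force: [0.2, 0.4, -1.5]
opening: 0.129
eef_pos: [0.5885, -0.1789, 0.1632]
orientation: [-0.701, -0.093, 0.093, 0.701]
ft_force: [0.3, 0.1, -1.7]
opening: 0.13
eef_pos: [0.5319, -0.0362, 0.1612]
orientation: [-0.7, -0.091, 0.095, 0.702]
ft_force: [0.9, 0.3, -0.7]
opening: 0.129
time: 5.98
eef_pos: [0.5295, -0.025, 0.1634]
orientation: [0.701, 0.092, -0.093, -0.701]
ft_force: [1.1, -0.0, -1.5]
opening: 0.127
5.9833 [ 0.529545   -0.02504609  0.16342895] [-2.75053041e-01  1.06121044e-01  1.79335085e+00 -6.26907749e-04
  1.24308807e+00 -5.38160376e-01] [ 1.06219146 -0.01022821 -1.48164569] [0.00702533 0.03548459 0.07890112] 0.127325004969229
w chute_grip [ 0.416 -0.16   0.011] 0.97
w chute_nose [ 0.415 -0.161  0.01 ] 0.93
w chute_nose [0.517 0.02  0.153] 0.91
w jar [0.503 0.095 0.066] 0.85
w jar [0.635 0.136 0.051] 0.67
t chute_grip [ 0.434 -0.202  0.011] 0.8
t chute_grip [ 0.493 -0.414  0.016] 0.62
t chute_nose [ 0.434 -0.205  0.014] 0.63
t chute_nose [ 0.492 -0.417  0.017] 0.58
t jar [ 0.689 -0.335  0.057] 0.6
s chute_grip [ 0.443 -0.214  0.02 ] 0.88
s chute_grip [ 0.508 -0.414  0.018] 0.86
s chute_nose [ 0.532 -0.006  0.15 ] 0.75
s chute_nose [ 0.505 -0.411  0.015] 0.67
s jar [0.514 0.126 0.067] 0.83
0.1 [[333.0, -52.0], [300.0, -116.0], [241.0, -79.0], [275.0, -16.0]]
0.106 [[335.0, -56.0], [301.0, -122.0], [239.0, -84.0], [275.0, -19.0]]
0.112 [[337.0, -61.0], [301.0, -129.0], [238.0, -90.0], [274.0, -23.0]]
```

View pics/w2.png

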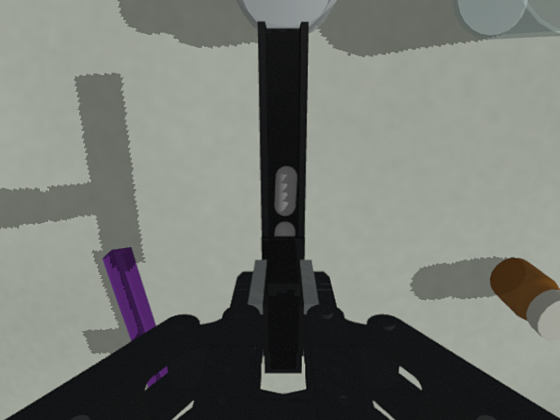

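The pins are still in the channel (286,190), with the nose at (284,23) and the jar body just ahead. Now I move over the collar and check in the scene camera.

```bash

python3 -m creep '[-0.25,1,-0.3,0,0,0,-0.25,1,-0.3,0,0,0,-0.25,1,-0.2,0,0,0,-0.2,1,-0.2,0,0,0,0,0,0,0,0,0]' | tail -4
python3 -m creep '[0,0,0,0,0,0,0,0,0,0,0,0]' | tail -4
python3 - <<'E'
from h import *
import pickle
s=sense(); print(s['time'],s['eef_pos'],s['ft_force'],s['torque'])
M=R.from_quat(s['orientation']).as_matrix(); print(M.round(4))
w=camera('wrist'); sc=camera('scene'); t=camera('top'); pickle.dump((w,sc,t,s),open('w3.pkl','wb'))
d=np.array([-M[1,0],M[0,0],0]);p=np.array([M[0,0],M[1,0],0]); u=np.array([0,0,1.])
g=np.array(s['eef_pos']); g[2]-=.030
tip=g+.105*d; print('tip',tip,'d',d)
P=[tip+a*p*.01+b*u for a in(1,-1) for b in(0,.019)]
print('scene tip corners',proj(sc,P).round(1).tolist()); print('wrist',proj(w,P).round(1).tolist())
J=np.array([.490,.1263,.106]);print('J',proj(sc,J))
a=sc['img'][155:245,325:445]; b=t['img'][240:315,110:210]
im=np.hstack([cv2.resize(a,(480,360),interpolation=3),cv2.resize(b,(320,240),interpolation=3).repeat(1,0) if 0 else cv2.copyMakeBorder(cv2.resize(b,(320,240),interpolation=3),0,120,0,0,cv2.BORDER_CONSTANT)])
cv2.imwrite('pics/crop3.png',im[:,:,::-1])
E
```

```text
eef_pos: [0.5189, 0.0183, 0.1534]
orientation: [-0.7, -0.093, 0.094, 0.701]
ft_force: [-0.3, 0.1, -1.8]
opening: 0.13
eef_pos: [0.5202, 0.0159, 0.1544]
orientation: [0.701, 0.093, -0.093, -0.701]
ft_force: [-0.4, -0.0, -1.6]
opening: 0.124
7.1667 [0.52016464 0.01588911 0.15443716] [-0.44231436 -0.02322902 -1.62074077] [-0.03925756  0.04842112 -0.04671148]
[[ 9.652e-01  3.000e-04 -2.613e-01]
 [ 2.613e-01 -4.000e-04  9.652e-01]
 [ 2.000e-04 -1.000e+00 -4.000e-04]]
tip [0.49272394 0.11724002 0.12443716] d [-0.26133994  0.9652468   0.        ]
scene tip corners [[392.4, 187.0], [394.4, 181.0], [392.1, 179.7], [394.1, 173.8]]
wrist [[307.3, 32.5], [310.4, 25.3], [261.8, 32.5], [259.0, 25.2]]
J [[394.91351085 189.23082612]]
```

View pics/crop3.png

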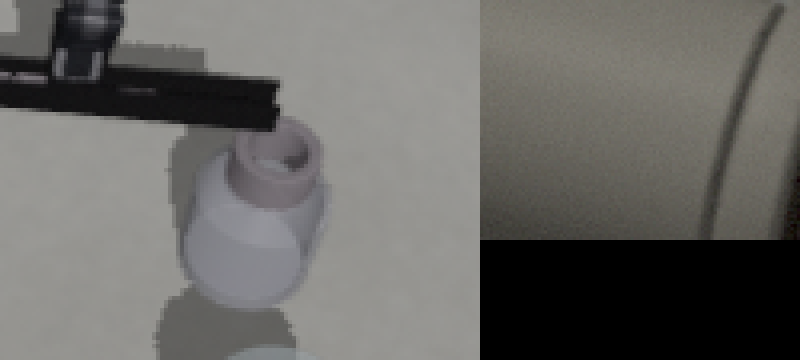

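The scene crop shows the nose's near bottom corner at (393.8,187.8) and the ring centre at (395,191.8). That puts the tip about 9 mm short of the mouth centre, laterally centred and level. Next I feel downward with a force guard between the typed moves.

```bash
cat > ok.py <<'E'
import sys
from plant import *
s=sense(); f=s['ft_force']; print(round(s['time'],2),s['eef_pos'].round(4),f.round(2),s['torque'].round(2),flush=True)
sys.exit(0 if f[2]<float(sys.argv[1]) else 1)
E
python3 -m creep '[0.03,-0.1,-0.4,0,0,0,0,0,-0.3,0,0,0,0,0,-0.3,0,0,0,0,0,0,0,0,0,0,0,0,0,0,0]' >/dev/null; python3 ok.py 0 || exit
D='>/dev/null'
python3 -m creep '[0,0,-0.1,0,0,0,0,0,-0.1,0,0,0]' >/dev/null; python3 ok.py 0 || exit
python3 -m creep '[0,0,-0.1,0,0,0,0,0,0,0,0,0]' >/dev/null; python3 ok.py 0 || exit
python3 -m creep '[0,0,-0.1,0,0,0,0,0,0,0,0,0]' >/dev/null; python3 ok.py 0 || exit
python3 -m creep '[0,0,-0.1,0,0,0,0,0,0,0,0,0]' >/dev/null; python3 ok.py 0 || exit
python3 -m creep '[0,0,-0.1,0,0,0,0,0,0,0,0,0]' >/dev/null; python3 ok.py 0 || exit
python3 -m creep '[0,0,-0.1,0,0,0,0,0,0,0,0,0]' >/dev/null; python3 ok.py 0 || exit
python3 -m creep '[0,0,-0.1,0,0,0,0,0,0,0,0,0]' >/dev/null; python3 ok.py 0 || exit
python3 -m creep '[0,0,-0.1,0,0,0,0,0,0,0,0,0]' >/dev/null; python3 ok.py 0 || exit
python3 -m creep '[0,0,-0.1,0,0,0,0,0,0,0,0,0]' >/dev/null; python3 ok.py 0 || exit
python3 -m creep '[0,0,-0.1,0,0,0,0,0,0,0,0,0]' >/dev/null; python3 ok.py 0 || exit
python3 -m creep '[0,0,-0.1,0,0,0,0,0,0,0,0,0]' >/dev/null; python3 ok.py 0 || exit
python3 -m creep '[0,0,-0.1,0,0,0,0,0,0,0,0,0]' >/dev/null; python3 ok.py 0 || exit
python3 -m creep '[0,0,-0.1,0,0,0,0,0,0,0,0,0]' >/dev/null; python3 ok.py 0 || exit
```

```text
7.73 [0.52   0.0148 0.1438] [ 0.45 -0.93 -1.34] [ 0.01  0.01 -0.05]
7.9 [0.5205 0.0147 0.1424] [ 0.73  0.   -0.35] [-0.03  0.01  0.02]
8.07 [0.5202 0.0148 0.1411] [-0.32  0.07 -2.26] [-0.02  0.02 -0.03]
8.23 [0.5203 0.0148 0.1401] [-0.68  0.34 -1.04] [ 0.01  0.05 -0.01]
8.4 [0.5203 0.0148 0.1391] [ 0.74 -0.02 -1.71] [0.02 0.04 0.05]
8.57 [0.5202 0.0148 0.1381] [ 0.02  0.56 -1.41] [-0.03 -0.06  0.06]
8.73 [0.5202 0.0148 0.1371] [ 0.5   1.12 -0.98] [-0.01 -0.03  0.02]
8.9 [0.5202 0.0148 0.1361] [-0.44 -0.26 -1.56] [-0.   -0.04 -0.12]
9.07 [0.5202 0.0148 0.1351] [-0.21  1.25 -0.69] [-0.01 -0.03  0.07]
9.23 [0.5203 0.0148 0.1341] [ 0.02  0.26 -0.82] [-0.04  0.01 -0.04]
9.4 [0.5202 0.0148 0.1331] [-0.47  0.09 -1.18] [-0.01 -0.03 -0.  ]
9.57 [0.5202 0.0148 0.1321] [-0.66  0.36 -1.1 ] [-0.01 -0.05  0.05]
9.73 [0.5205 0.0147 0.1315] [-0.51  0.32  1.41] [0.13 0.16 0.04]
```

Contact came at TCP z 0.1315, so the collar top is about 0.1015, with a net load of about 3 N. Next I work out the tilt table about the rim.

```bash
python3 -m creep '[0,0,0,0,0,0,0,0,0,0,0,0]' >/dev/null; python3 ok.py 9
python3 - <<'E'
from h import *
s=sense();M=R.from_quat(s['orientation']).as_matrix()
d=np.array([-M[1,0],M[0,0],0]);p=np.array([M[0,0],M[1,0],0]);v=.102*d-[0,0,.030]
T=lambda a: -R.from_rotvec(-p*np.radians(a)).apply(v)
print(-p)
for a0,a1,n in [(0,4,2),(4,8,2),(8,12,2),(12,16,2),(16,20,4),(20,24,4),(24,28,4),(28,32,4),(32,36,4),(36,40,4)]:
    print(a0,a1,'per row',((T(a1)-T(a0))*100/n).round(3),(-p*(a1-a0)/n).round(2))
E
```

```text
9.9 [0.5205 0.0147 0.1316] [-0.41 -0.17  1.59] [ 0.05  0.15 -0.03]
[-0.96542304 -0.26068799 -0.        ]
0 4 per row [-0.031  0.113  0.352] [-1.93 -0.52 -0.  ]
4 8 per row [-0.037  0.136  0.343] [-1.93 -0.52 -0.  ]
8 12 per row [-0.043  0.159  0.332] [-1.93 -0.52 -0.  ]
12 16 per row [-0.049  0.181  0.32 ] [-1.93 -0.52 -0.  ]
16 20 per row [-0.027  0.101  0.153] [-0.97 -0.26 -0.  ]
20 24 per row [-0.03   0.111  0.145] [-0.97 -0.26 -0.  ]
24 28 per row [-0.033  0.121  0.137] [-0.97 -0.26 -0.  ]
28 32 per row [-0.035  0.13   0.128] [-0.97 -0.26 -0.  ]
32 36 per row [-0.037  0.138  0.118] [-0.97 -0.26 -0.  ]
36 40 per row [-0.039  0.146  0.108] [-0.97 -0.26 -0.  ]
```

```bash

python3 -m creep '[-0.03,0.11,0.35,-1.93,-0.52,0,-0.03,0.11,0.35,-1.93,-0.52,0,0,0,0,0,0,0]' >/dev/null; python3 ok.py 4 || exit
python3 -m creep '[-0.04,0.14,0.34,-1.93,-0.52,0,-0.04,0.14,0.34,-1.93,-0.52,0,0,0,0,0,0,0,0,0,0,0,0,0]' >/dev/null; python3 ok.py 4
```

```text
10.15 [0.5199 0.0179 0.1388] [ 0.62  0.32 -1.65] [ 0.05 -0.04  0.03]
10.48 [0.5189 0.0202 0.1449] [ 0.77  0.77 -0.6 ] [ 0.34  0.08 -0.04]
```

```bash

python3 -m creep '[0,0,-0.04,0,0,0,0,0,0,0,0,0]' >/dev/null; python3 ok.py 4 || exit
python3 -m creep '[-0.02,0.08,0.165,-0.97,-0.26,0,-0.02,0.08,0.165,-0.97,-0.26,0,0,0,0,0,0,0]' >/dev/null; python3 ok.py 4 || exit
python3 -m creep '[-0.02,0.08,0.165,-0.97,-0.26,0,-0.02,0.08,0.165,-0.97,-0.26,0,0,0,0,0,0,0]' >/dev/null; python3 ok.py 4 || exit
python3 -m creep '[0,0,0,0,0,0]' >/dev/null; python3 ok.py 4
```

```text
10.65 [0.5189 0.0198 0.1445] [-0.06  2.53  0.63] [ 0.71  0.22 -0.02]
10.9 [0.5187 0.0215 0.1484] [-1.3  -0.98  1.63] [ 0.23  0.08 -0.  ]
11.15 [0.5183 0.0233 0.1517] [-0.04 -0.18  1.47] [0.22 0.07 0.02]
11.23 [0.5183 0.0231 0.1515] [0.58 0.04 1.48] [ 0.34  0.11 -0.03]
```

```bash

python3 -m creep '[-0.025,0.09,0.16,-0.97,-0.26,0,-0.025,0.09,0.16,-0.97,-0.26,0,0,0,0,0,0,0]' >/dev/null; python3 ok.py 4 || exit
python3 -m creep '[-0.025,0.09,0.16,-0.97,-0.26,0,-0.025,0.09,0.16,-0.97,-0.26,0,0,0,0,0,0,0,0,0,0,0,0,0]' >/dev/null; python3 ok.py 4 || exit
python3 -m creep '[-0.027,0.1,0.15,-0.97,-0.26,0,-0.027,0.1,0.15,-0.97,-0.26,0,0,0,0,0,0,0,0,0,0,0,0,0]' >/dev/null; python3 ok.py 4 || exit
python3 -m creep '[-0.027,0.1,0.15,-0.97,-0.26,0,-0.027,0.1,0.15,-0.97,-0.26,0,0,0,0,0,0,0,0,0,0,0,0,0]' >/dev/null; python3 ok.py 4 || exit
python3 - <<'E'
from h import *
sc=camera('scene'); w=camera('wrist')
a=cv2.resize(sc['img'][110:245,290:470],(720,540),interpolation=3)
cv2.imwrite('pics/c20.png',np.hstack([a[:, :],])[:,:,::-1]); save(w,'w20.png')
for k in (sc,w):
  for b in boxes_of('pin0_mid',k): print(b['xyz'].round(3) if hasattr(b['xyz'],'round') else b['xyz'],b['conf'])
E
```

```text
11.48 [0.5178 0.0252 0.1548] [1.33 0.28 0.84] [ 0.23 -0.    0.01]
11.82 [0.5172 0.0269 0.1577] [0.26 1.27 1.27] [ 0.5   0.04 -0.07]
12.15 [0.5166 0.0289 0.1607] [ 0.82  0.69 -0.23] [ 0.49  0.11 -0.03]
12.48 [0.5161 0.0309 0.1637] [0.32 0.37 0.97] [0.51 0.06 0.  ]
```

View pics/c20.png

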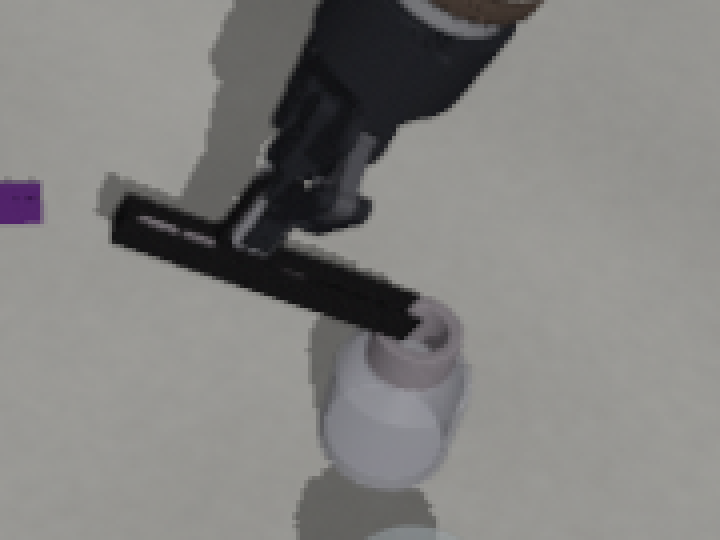

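The nose lies on the near rim at crop (410,325), with its tip inside the mouth and the pins still at the tail (190,225). I continue tipping in 1° rows.

```bash
cat > pins.py <<'E'
import sys
from h import *
w=camera('wrist'); save(w,sys.argv[1]+'.png'); np.save(sys.argv[1]+'.npy',w['img'])
g=w['img'].astype(int); m=(g.min(2)>75); m=m[20:262,268:302]
rows=np.flatnonzero(m.sum(1)>4)+20; 
print('bright rows',[(int(a[0]),int(a[-1])) for a in np.split(rows,np.flatnonzero(np.diff(rows)>1)+1) if len(a)])
E
python3 pins.py w20b
python3 -m creep '[-0.03,0.11,0.145,-0.97,-0.26,0,0,0,0,0,0,0,-0.03,0.11,0.145,-0.97,-0.26,0,0,0,0,0,0,0,0,0,0,0,0,0]' >/dev/null; python3 ok.py 4 || exit
python3 pins.py w22
python3 -m creep '[-0.03,0.11,0.145,-0.97,-0.26,0,0,0,0,0,0,0,-0.03,0.11,0.145,-0.97,-0.26,0,0,0,0,0,0,0,0,0,0,0,0,0]' >/dev/null; python3 ok.py 4 || exit
python3 pins.py w24
python3 -m creep '[-0.033,0.12,0.137,-0.97,-0.26,0,0,0,0,0,0,0,-0.033,0.12,0.137,-0.97,-0.26,0,0,0,0,0,0,0,0,0,0,0,0,0]' >/dev/null; python3 ok.py 4 || exit
python3 pins.py w26
python3 -m creep '[-0.033,0.12,0.137,-0.97,-0.26,0,0,0,0,0,0,0,-0.033,0.12,0.137,-0.97,-0.26,0,0,0,0,0,0,0,0,0,0,0,0,0]' >/dev/null; python3 ok.py 4 || exit
python3 pins.py w28
```

```text
bright rows [(20, 27), (165, 211), (221, 234)]
13.15 [0.5155 0.033  0.1667] [-0.36  1.03  1.56] [ 0.49  0.05 -0.06]
bright rows [(20, 27), (164, 210), (220, 234)]
13.62 [0.5148 0.0352 0.1695] [0.31 1.1  1.03] [0.51 0.05 0.01]
bright rows [(20, 26), (162, 208), (217, 234)]
14.08 [0.5142 0.0376 0.1722] [0.36 0.13 0.95] [ 0.59  0.06 -0.01]
bright rows [(20, 26), (149, 195), (206, 234)]
14.55 [0.5135 0.04   0.1749] [0.32 0.91 0.3 ] [ 0.5   0.02 -0.01]
bright rows [(20, 26), (95, 142), (154, 201), (206, 234)]
```

Pins are sliding now. I hold at 28° and watch.

```bash

python3 -m creep '[0,0,0,0,0,0,0,0,0,0,0,0]' >/dev/null; python3 ok.py 4 ; python3 pins.py wa
python3 -m creep '[0,0,-0.02,0,0,0,0,0,0,0,0,0,0,0,0,0,0,0]' >/dev/null; python3 ok.py 4 ; python3 pins.py wb
python3 -m creep '[0,0,0,0,0,0,0,0,0,0,0,0,0,0,0,0,0,0]' >/dev/null; python3 ok.py 4 ; python3 pins.py wc
python3 -m creep '[0,0,0,0,0,0,0,0,0,0,0,0,0,0,0,0,0,0]' >/dev/null; python3 ok.py 4 ; python3 pins.py wd
```

```text
14.77 [0.5135 0.0398 0.1749] [-0.01  1.53  0.7 ] [ 0.67  0.03 -0.01]
bright rows [(20, 61), (75, 126), (131, 179), (183, 226)]
15.07 [0.5135 0.0398 0.1748] [-0.49  0.61  3.3 ] [ 0.34 -0.    0.05]
bright rows [(20, 64)]
15.37 [0.5137 0.0396 0.175 ] [ 0.34 -0.    2.52] [ 0.4   0.05 -0.02]
bright rows [(20, 26)]
15.67 [0.5137 0.0397 0.175 ] [-0.22 -0.24  2.56] [0.3  0.05 0.04]
bright rows [(20, 26)]
```

```bash
python3 - <<'E'
from h import *
sc=camera('scene')
a=cv2.resize(sc['img'][125:245,310:430],(400,400),interpolation=3); w=np.load('wd.npy')[0:280,180:380]
cv2.imwrite('pics/c28.png',np.hstack([a,cv2.resize(w,(286,400))])[:,:,::-1])
for b in boxes_of('pin0_mid',sc): print(b['xyz'],b['conf'])
E
```

```text
(no output)
```

View pics/c28.png

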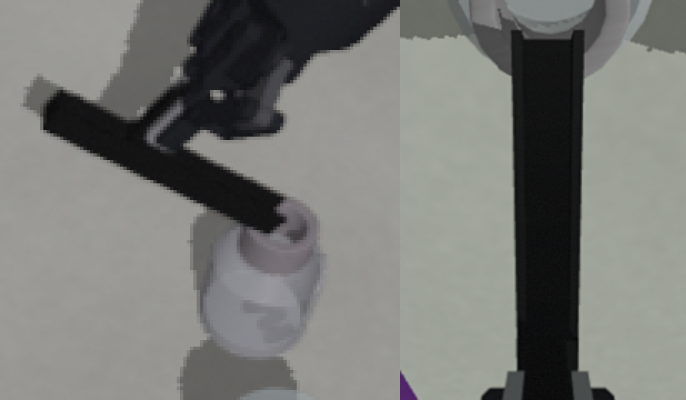

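All four pins were seen passing in sequence; the channel is now empty and the pins lie in the jar (crop 270,320). Next I lift clear, level the chute and return to its original free spot.

```bash

python3 -m creep '[0,0,0.4,0,0,0,0,0,1,0,0,0,0,-0.5,1.5,0,0,0,0.3,-1,1.5,0,0,0,0.3,-1,1,0,0,0]' |tail -4
python3 -m creep '[0.9,-2.5,0,3.874,1.04,0,0.9,-2.5,0,3.874,1.04,0,0.9,-2.5,0,3.874,1.04,0,0.9,-2.5,0,3.874,1.04,0,0.9,-2.5,0,3.874,1.04,0]' |tail -4
python3 -m creep '[0.9,-2.5,0,3.874,1.04,0,0.9,-2.5,0,3.874,1.04,0,0.5,-1.5,0,0,0,0,0,0,0,0,0,0,0,0,0,0,0,0]' |tail -4
python3 - <<'E'
from h import *
s=sense(); print(s['time'],s['eef_pos'],R.from_quat(s['orientation']).as_matrix().round(3).tolist(),s['ft_force'])
E
```

```text
eef_pos: [0.5198, 0.0147, 0.2305]
orientation: [0.85, 0.113, -0.068, -0.51]
ft_force: [1.3, 0.0, -1.0]
opening: 0.124
eef_pos: [0.5647, -0.1113, 0.2298]
orientation: [0.747, 0.1, -0.086, -0.651]
ft_force: [0.5, 0.7, -0.6]
opening: 0.127
eef_pos: [0.5872, -0.176, 0.2286]
orientation: [-0.701, -0.092, 0.093, 0.701]
ft_force: [-0.3, -0.2, -1.7]
opening: 0.128
17.0667 [ 0.58722672 -0.17595425  0.22860892] [[0.966, -0.001, -0.259], [0.259, 0.001, 0.966], [-0.001, -1.0, 0.001]] [-0.27172121 -0.22257617 -1.69153044]
```

```bash

python3 -m creep '[0,0,-3,0,0,0,0,0,-4,0,0,0,0,0,-4,0,0,0,0,0,-4,0,0,0,0,0,-2.5,0,0,0]' >/dev/null
python3 -m creep '[0,0,-1.2,0,0,0,0,0,-0.6,0,0,0,0,0,0,0,0,0,0,0,0,0,0,0]' >/dev/null; python3 ok.py 1.5 || exit
python3 -m creep '[0,0,-0.1,0,0,0,0,0,-0.1,0,0,0,0,0,0,0,0,0]' >/dev/null; python3 ok.py 1.5 || exit
python3 -m creep '[0,0,-0.1,0,0,0,0,0,0,0,0,0]' >/dev/null; python3 ok.py 1.5 || exit
python3 -m creep '[0,0,-0.1,0,0,0,0,0,0,0,0,0]' >/dev/null; python3 ok.py 1.5 || exit
python3 -m creep '[0,0,-0.1,0,0,0,0,0,0,0,0,0]' >/dev/null; python3 ok.py 1.5 || exit
```

```text
17.82 [ 0.589  -0.1754  0.0379] [-0.51 -0.35 -1.27] [ 0.   -0.08  0.06]
18.07 [ 0.5884 -0.1757  0.0351] [-0.71 -0.32 -2.32] [ 0.03 -0.03  0.03]
18.23 [ 0.5876 -0.1753  0.033 ] [-0.53 -0.37 -1.77] [-0.    0.02 -0.09]
18.4 [ 0.5874 -0.1752  0.0316] [-0.02 -0.63 -0.07] [ 0.05 -0.01  0.02]
18.57 [ 0.5874 -0.1752  0.0305] [-0.58  0.66 -1.  ] [-0.01 -0.    0.03]
```

```bash

python3 -m creep '[0,0,-0.05,0,0,0,0,0,0,0,0,0]' >/dev/null; python3 ok.py 1.5 &&
python3 -m creep '[0,0,-0.05,0,0,0,0,0,0,0,0,0]' >/dev/null; python3 ok.py 1.5 
python3 -m creep '[0,0,0,0,0,0,0,0,0,0,0,0,0,0,0,0,0,0,0,0,0,0,0,0,0,0,0,0,0,0]' -1 |tail -4
python3 -m creep '[0,0,0,0,0,0,0,0,0,0,0,0,0,0,0,0,0,0,0,0,0,0,0,0,0,0,0,0,0,0]' |tail -4
```

```text
18.73 [ 0.5875 -0.1752  0.0301] [-0.69 -0.26 -0.12] [-0.01 -0.01  0.  ]
18.9 [ 0.5876 -0.1752  0.03  ] [0.47 0.52 0.41] [ 0.06  0.13 -0.03]
eef_pos: [0.5876, -0.1752, 0.0298]
orientation: [0.701, 0.093, -0.093, -0.701]
ft_force: [-0.4, -0.0, -0.0]
opening: 0.831
eef_pos: [0.5875, -0.1752, 0.0298]
orientation: [0.701, 0.093, -0.093, -0.701]
ft_force: [-0.3, 0.2, -0.3]
opening: 0.997
```

```bash

python3 -m creep '[0,0,1.5,0,0,0,0,0,3,0,0,0,0,0,4,0,0,0,0,0,4,0,0,0,0,0,4,0,0,0]' |tail -4
python3 -m creep '[-2,0,3,0,0,0,-3,0,2,0,0,0,-3,0,0,0,0,0,-3,0,0,0,0,0,-3,0,0,0,0,0]' |tail -4
python3 -m creep '[-3,0,0,0,0,0,-3,0,0,0,0,0,0,0,0,0,0,0,0,0,0,0,0,0]' |tail -4
python3 - <<'E'
from h import *
sc=camera('scene');t=camera('top')
a=cv2.resize(sc['img'][160:310,125:425],(780,390),interpolation=3)
b=cv2.resize(t['img'][120:320,100:450],(367,210))
b2=cv2.resize(t['img'][245:315,110:210],(300,210),interpolation=3)
im=np.zeros((600,780,3),np.uint8); im[:390]=a; im[390:,:367]=b; im[390:,370:670]=b2
cv2.imwrite('pics/fin.png',im[:,:,::-1])
for n,k in(('s',sc),('t',t)):
  for l in ['chute','beaker','tipbox','vial','pin0_mid']:
    for q in boxes_of(l,k)[:3]: print(n,l,np.round(q['xyz'],3),round(q['conf'],2))
E
```

```text
eef_pos: [0.5871, -0.175, 0.1964]
orientation: [-0.701, -0.093, 0.093, 0.701]
ft_force: [1.9, -0.7, 0.4]
opening: 1.002
eef_pos: [0.4464, -0.1751, 0.2453]
orientation: [0.701, 0.093, -0.093, -0.701]
ft_force: [-1.2, -0.6, 0.1]
opening: 0.999
eef_pos: [0.3868, -0.1752, 0.2449]
orientation: [0.701, 0.093, -0.092, -0.701]
ft_force: [0.0, -0.3, 0.0]
opening: 1.0
s chute [ 0.592 -0.163  0.013] 0.9
s chute [ 0.505 -0.415  0.015] 0.6
s chute [ 0.441 -0.214  0.014] 0.57
s tipbox [ 0.706 -0.326  0.053] 0.65
s vial [ 0.776 -0.051  0.069] 0.96
t chute [ 0.435 -0.203  0.01 ] 0.9
t chute [ 0.493 -0.421  0.017] 0.78
t chute [ 0.579 -0.152  0.001] 0.73
t beaker [0.65  0.18  0.048] 0.76
t beaker [ 0.689 -0.334  0.056] 0.54
t tipbox [ 0.688 -0.332  0.056] 0.64
t tipbox [0.65  0.18  0.054] 0.42
t vial [ 0.758 -0.057  0.077] 0.79
```

View pics/fin.png

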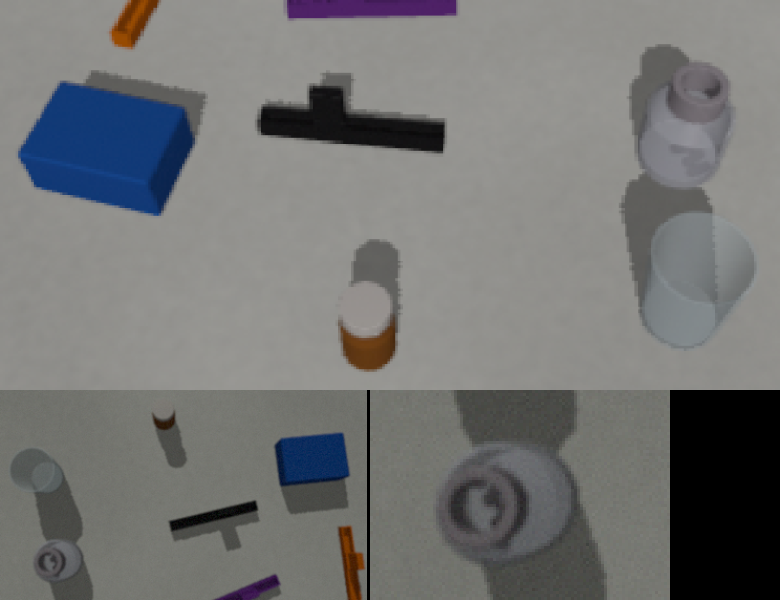

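The final picture shows the empty black chute flat on the bench (350,125), the pins in the jar (690,155), nothing loose on the bench, and the bystanders where they were.

```bash
python3 -c "
from plant import *
print(sense()['time']); print(finish_job())"
```

```text
21.5
the job is handed in; nothing more can be done
None
```

The four grinding pins are in the jar, and the empty chute is back flat on the bench near its starting spot, released. I handed the job in at 21.5 s.

- **Contact:** I gripped the black chute by its fin and felt the collar at about 101.5 mm with the chute level, with roughly 3 N on it.
- **Tipping:** I tipped about the near rim to 28°, correcting by force. The readings I took, one every few rows, put the load on the collar at about 5 N or less.
- **Weak spot:** At 4° one reading, taken just after a move, dropped to the weight-only level. The nose may have been barely touching for an instant there. By 8° it was pressing again, and every later reading but one (18°, about 1 N) showed about 2 N or more.
- **Pins:** The wrist camera showed all four pins moving down the channel and then the channel empty. The last pictures show pins in the jar and none on the bench. I could not count four separately through the glass.
- **Bystanders:** The tip box and vial were found within about 3 mm of where they started in both views. The beaker matched in the top view, but the detector missed it in the final scene view. It stands in the same place in the picture.

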